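Stack the bearing dishes and offer them handle-square with the ball centred

TASK

Pick up the dish that holds the loose steel ball by its handle and nest it fully home in the matching empty dish on the rubber mat, the two handles pointing well apart, and let go of it. Then take the mat dish by its handle, lift the whole stack straight up about 10 cm, and only then give it a quarter turn, either way, so that the handle you hold points square across the mat's long side. Keep the dishes level and the ball, untouched, in the middle of its dish all the way, leave the other things where they are, and finish still holding the stack level and still in the air, ready to be handed over.

Things in the scene. Friction and masses are not known exactly. Their poses are not given: they have to be found in the camera images.
- ball_dish: round aluminium dish with a bar handle, standing on the crate top, holding the ball. Foot 68 mm, rim 108 mm across, 30 mm high, wall 3.5 mm, 0.1 kg. Inside, the floor is a shallow cone (13 degrees) rising from 5 mm above the underside in the middle to 12 mm at 31 mm out. Origin: centre of the underside; +x points out along the handle, z up
- mat_dish: the second, identical dish, empty, in the middle of the rubber mat: same sizes, origin and axes. At the start its handle (+x) points along the mat's long side, away from the robot. When the ball dish is fully home in it, that one is level with its underside 12 mm above this one's, about 4 mm play sideways; handles within about 20 degrees of each other collide
- ball_dish_grip (a point): middle of the ball dish's handle, the place to grip, 72 mm out from the dish's centre and 30 mm above its underside. The handle is a straight level bar 12 mm thick, 51 to 92 mm out from the centre, 20 to 40 mm above the dish's underside; axes as the dish's
- mat_dish_grip (a point): the same point on the mat dish's identical handle
- ball: loose steel ball, 20 mm across, 33 g, origin at its centre; it lies in the middle of the ball dish, its centre 15 mm above the dish's underside, and rolls outward if the dish is tipped over about 12 degrees or jerked
- mat: thin black rubber mat, fixed on the crate top, 160 mm (its x) by 100 mm (its y), 4 mm thick; origin at the centre of its underside
- ratchet: chrome ratchet handle, 195 mm long, lying flat on the left, up to 34 mm high; origin at the middle of its underside. Leave alone.
- bracket_a: walnut shelf bracket (an L with a brace, about 130 x 125 mm, 22 mm thick) lying flat near the back; origin at the middle of its underside. Leave alone.
- bracket_b: the other walnut shelf bracket, same shape, lying flat on the right; origin at the middle of its underside. Leave alone.
- door_stop: small aluminium door stop with a black rubber top, 34 mm across, 34 mm high, standing between the two dishes; origin at the centre of its underside. Leave alone.
- jar: screw jar, 64 mm across, 75 mm high, on the left; origin at the centre of its underside. Leave alone.
- screwdriver: screwdriver lying near the back, origin about its middle. Leave alone.
There are look-alikes about, which are no part of the job. Of the things like the mat, leave any that is red; of the rest the smaller one is meant.

How it is judged (in metres and radians):
On the way, in this order (a step that is already met when the one before it is completed fails the run):
1. the ball dish is nested fully home in the mat dish, still on the mat, and let go (z of ball_dish in the frame of mat_dish between 0.006 and 0.016 m and horizontal distance between ball_dish and mat_dish below 0.008 m and angle between the z axis of ball_dish and the z axis of mat_dish, either way round below 0.08 rad and height (world z) of mat_dish below 0.012 m and contact force between the fingers and ball_dish below 0.1 N and horizontal distance between ball and ball_dish below 0.01 m), for 0.2 s.
2. the stack is lifted clear before it is turned (z of ball_dish in the frame of mat_dish between 0.006 and 0.016 m and horizontal distance between ball_dish and mat_dish below 0.008 m and angle between the z axis of ball_dish and the z axis of mat_dish, either way round below 0.08 rad and height (world z) of mat_dish above 0.065 m and angle between the x axis of mat_dish and the x axis of mat, either way round below 0.45 rad and contact force between the fingers and mat_dish above 0.5 N), for 0.1 s.
At the end, for the whole second after the job is handed in: The robot holds the mat dish still, at least 65 mm up, level within 6 degrees, handle square across the mat within 9 degrees; the ball dish is nested home in it (within 8 mm of centre, not touched by the fingers), the ball within 10 mm of its middle (z of ball_dish in the frame of mat_dish between 0.006 and 0.016 m and horizontal distance between ball_dish and mat_dish below 0.008 m and angle between the z axis of ball_dish and the z axis of mat_dish, either way round below 0.08 rad and height (world z) of mat_dish above 0.065 m and angle between the x axis of mat_dish and the y axis of mat, either way round below 0.16 rad and angle between mat_dish's own z axis and vertical below 0.1 rad and contact force between the fingers and mat_dish above 0.5 N and contact force between the fingers and ball_dish below 0.1 N and horizontal distance between ball and ball_dish below 0.01 m and linear speed of mat_dish below 0.02 m/s and linear speed of ball below 0.03 m/s); the arm keeps its last pose, push and grip.
It fails at once if the ball rolled out of the middle of its dish (20 mm) (horizontal distance between ball and ball_dish above 0.02 m).
It fails at once if a dish was tipped more than 11 degrees (angle between any of ball_dish, mat_dish's own z axis and vertical above 0.2 rad).
It fails at once if the robot touched the ball (contact force between any of the arm, the fingers and ball above 0.2 N).
It fails at once if the stack was turned before it was lifted (or the mat dish was twisted on the mat) (height (world z) of mat_dish below 0.05 m and angle between the x axis of mat_dish and the x axis of mat, either way round above 0.6 rad).
It fails at once if a bystander was disturbed (25 mm) (distance of any of ratchet, bracket_a, bracket_b, door_stop, jar, screwdriver from where it was at the start of the episode above 0.025 m).
It also fails if it takes over 72 s, if anything falls off the work surface, if the arm or the gripper's body presses on something with over 40 N, if the wrist force passes 120 N, or if a joint passes its speed limit or range.

ROBOT

A 6-joint arm with a two-finger parallel gripper is mounted at the origin on the work surface. World frame = base frame: x ahead of the robot, y to its left, z up, the work surface at z = 0. Lengths are in mm, angles in rad, forces in N, time in s.
With the tool pointing down it reaches from about 300 to 775 mm from the base axis. Payload 14.6 kg.
Tool frame: the origin (TCP) lies on the centre line of the jaws, within the pads' length; the fingertips stand 19 mm ahead of it and the grasp point (between the pads) is the TCP (bot.tip_reach is the distance from the TCP to the fingertips, in mm); z points along the fingers, y is the line along which they close (so a half turn about z gives the same grasp; the last joint's range is limited). The gripper opens to 85 mm and grips with 20 to 120 N. Pads are 22 mm wide; open, the fingers measure 114 mm over their backs; the gripper's body (76 mm by 85 mm) begins 54 mm behind the grasp point. The pads swing forward as they close: fully open they stand 13 mm farther back than shut.
Start: joints at [-0.067, 0.3, 1.521, -0, 1.321, -0.067], TCP at [549.991, -0.002, 250.281] pointing down, gripper open.
Joint ranges: [-3.03, 3.03], [-0.79, 2.21], [0.23, 2.52], [-1.04, 4.18], [0, 3.07], [-2.55, 2.55]. Speed limits (rad/s): [2.22, 2.22, 2.57, 3.14, 3.14, 3.14].

INTERFACE

Orientations are given as a unit quaternion [w, x, y, z].
In Python, from rig import bot gives the robot as it stands. Calls block until the motion is done:
- bot.move_to(position, orientation): joint-space move of the TCP to a pose.
- bot.servo_line(position, attitude=None, speed=150, until_force=None): straight line of the TCP; attitude=None keeps the orientation; speed is the mean speed in mm/s. With until_force (N) it stops when the force on the tool has changed by that much, and returns True; else False.
- bot.move_joints(angles): joint-space move.
- bot.move_gripper(opening, grip_force=None): finger opening in mm; grip_force is the grip in N (None keeps the last); returns when the fingers have stopped.
- bot.dwell(seconds).
- bot.ik(position, orientation): joint angles nearest the present ones, or None.
- bot.read_state(): the state.
- bot.read_camera(name): name is "scene" or "side" or "wrist"; returns a dict with "image" (480x640x3 uint8, blue, green, red), "depth" (480x640 float32, mm along the optical axis (not along the pixel's ray), 0 where there is no reading), "fovy" (degrees; the focal length in pixels is half the picture's height over the tangent of half this angle, whatever the lens; pixels are square), "cx", "cy" (the principal point, pixels), "eye" and "attitude" of the camera in the world; the wrist camera has in their place "mount" (4x4, takes a point from camera to tool coordinates, whose origin is the TCP and whose axes are the flange's). Camera axes: x right, y down, z forward; pixel columns grow to the right and rows downward; lengths in mm; the calibration is good to about 2 mm. The wrist camera is an equidistant fisheye: a pixel r from the principal point sees the ray r / f radians off the axis. A picture is of the moment at which its call begins: read the wrist's pose just before it.
A pose or a line that the arm cannot do raises bot.MotionError and nothing moves.
- bot.finish_job(): hands the job in; it is judged then, once.
The state is a dict: "clock": time; "joint_positions": joint angles; "qvel": joint speeds; "effort": joint torques, N m; "ee_pos": TCP position; "tool_rot": TCP orientation; "ft_force": force on the tool from outside, world axes, zero at the start; "moment": the same for the moment, N m; "grip_width": finger opening in mm; "grip_force": force on a finger pad.
Only numpy, scipy, OpenCV 4.12 (cv2) and the standard library are available. Lean on these libraries where they do the work, as an engineer would, in place of code of your own. Each camera call takes 0.05 s, during which the arm holds its last target. There are 200 camera calls.

## Working session

There is one attempt and no reset: what is moved stays moved. The work goes in short steps, each a Python script; the robot and the scene stay as the last script left them, time stands still between calls to the robot, and variables do not carry over. Pictures are saved under pics/ and viewed, at most 10 in all, crops included, and the job is handed in when it is done.

```bash
mkdir -p pics; ls; cat > h.py <<'E'
import numpy as np, cv2
from rig import bot
from scipy.spatial.transform import Rotation as R
def rot(q): return R.from_quat([q[1],q[2],q[3],q[0]]).as_matrix()
def quat(yaw):
    "tool down, tool x axis... closing line y at given yaw"
    r=R.from_matrix(np.array([[np.sin(yaw),np.cos(yaw),0],[-np.cos(yaw),np.sin(yaw),0],[0,0,1]]).T.T@np.eye(3)) 
    return r
def cloud(c):
    f=240/np.tan(np.radians(c['fovy'])/2); v,u=np.mgrid[:480,:640]; d=c['depth']
    P=np.stack([(u-c['cx'])/f*d,(v-c['cy'])/f*d,d],-1)
    A=np.array(c['attitude']); A=rot(A) if A.shape==(4,) else A[:3,:3]
    W=P@A.T+np.array(c['eye']); W[d<=0]=np.nan
    return W
E
python3 - <<'E'
from h import *
for n in('scene','side'):
    c=bot.read_camera(n); np.savez(n+'.npz',**c); cv2.imwrite(f'pics/{n}.png',c['image'])
    print(n,c['fovy'],c['cx'],c['cy'],c['eye'],c['attitude']); W=cloud(c); print(np.nanmedian(W[...,2]),np.isnan(W[...,2]).mean())
s=bot.read_state(); print(s['clock'],s['tool_rot'],s['ee_pos'],bot.tip_reach)
E
```

```text
pics
scene 54.025301128471426 316.56883226202063 236.55911747841128 [1315.70501567  250.29081642  964.76657361] [-0.21923152  0.59252117  0.72896793 -0.26355637]
-0.9047799743734686 0.0038053385416666665
side 42.24353352432556 319.0174743441918 246.979555235773 [-697.07967214  254.1640805   958.7650874 ] [ 0.30093688 -0.58312293  0.67472626 -0.33785962]
6.3854270596388005 0.003981119791666667
0.1 [-3.65506932e-04  7.07102323e-01  7.07111067e-01 -3.30650690e-04] [ 5.49809462e+02 -2.88400581e-03  2.49818838e+02] 19.0
```

View pics/scene.png

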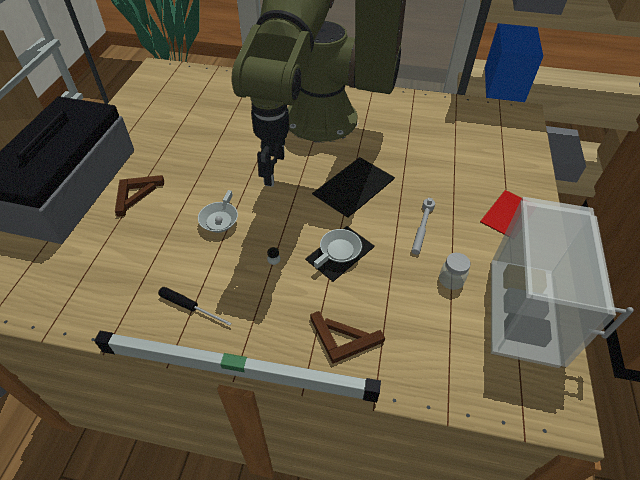

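View pics/side.png

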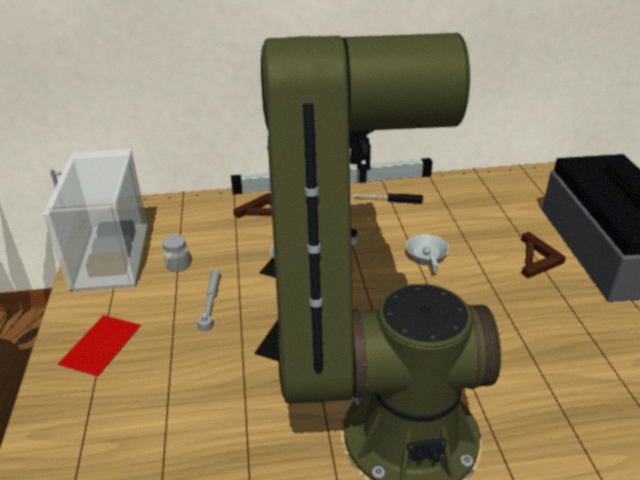

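The scene view shows the ball dish at (218,217) with its handle toward (229,197) and the ball at (219,221). The mat dish is at (341,245) with its handle toward (320,265), on the small black mat. The door stop is at (273,256). The side view shows the ball dish at (427,250); the arm hides the mat dish.

```bash
cat >> h.py <<'E'
from scipy.optimize import least_squares
def dish(W,box,z0,col=None):
    "rim circle centre, handle yaw from cloud in pixel box; z0 = underside height"
    u0,v0,u1,v1=box; P=W[v0:v1,u0:u1].reshape(-1,3); P=P[np.isfinite(P).all(1)]
    c=np.median(P[(P[:,2]>z0+12)&(P[:,2]<z0+45)],0)[:2]
    for _ in range(6):
        r=np.hypot(*(P[:,:2]-c).T); Q=P[(P[:,2]>z0+26)&(P[:,2]<z0+34)]
        q=np.hypot(*(Q[:,:2]-c).T); Q=Q[(q>40)&(q<62)]
        H=P[(P[:,2]>z0+24)&(P[:,2]<z0+46)&(r>60)&(r<100)]
        h=H[:,:2].mean(0)-c; a=np.arctan2(h[1],h[0])
        t=np.arctan2(Q[:,1]-c[1],Q[:,0]-c[0]); Q=Q[np.abs(np.angle(np.exp(1j*(t-a))))>.35]
        s=least_squares(lambda p:np.hypot(Q[:,0]-p[0],Q[:,1]-p[1])-p[2],[*c,52],loss='soft_l1'); c=s.x[:2]
    return c,s.x[2],a,len(Q),len(H),h,np.percentile(P[:,2],[5,50,98])
E
python3 - <<'E'
from h import *
S=dict(np.load('scene.npz')); W=cloud(S)
print('ball',dish(W,(185,180,250,245),0)); print('mat',dish(W,(300,220,372,282),4))
D=dict(np.load('side.npz')); V=cloud(D); print('ball side',dish(V,(395,225,460,285),0))
# small mat: dark pixels
im=S['image'].astype(int); m=((im.max(2)<45)).astype(np.uint8); 
m[:220]=0;m[285:]=0;m[:,:295]=0;m[:,380:]=0
p=W[m>0]; p=p[np.isfinite(p).all(1)&(p[:,2]<12)]; r=cv2.minAreaRect(p[:,:2].astype(np.float32)); print('mat',r,cv2.boxPoints(r),np.median(p[:,2]))
for n,(u0,v0,u1,v1) in dict(stop=(262,242,284,268)).items():
    q=W[v0:v1,u0:u1].reshape(-1,3); q=q[q[:,2]>15]; print(n,q.mean(0),q.max(0),q.min(0))
E
```

```text
ball (array([ 527.1218667 , -177.45808951]), np.float64(51.13396566161759), np.float64(3.066595603813584), 135, 57, array([-75.51047358,   5.67370409]), array([-3.54701257,  0.10294391, 30.75096988]))
mat (array([559.92098612, 163.61022363]), np.float64(50.96336625148038), np.float64(-0.5562673613646241), 186, 93, array([ 65.85659104, -40.94711523]), array([-2.98945075,  1.6378253 , 36.62431607]))
ball side (array([ 522.43700029, -181.42256158]), np.float64(50.58899058253314), np.float64(3.0716377409832156), 176, 87, array([-78.79519253,   5.52111996]), array([-2.5282712 ,  1.78176608, 39.72636749]))
mat ((550.73095703125, 156.5274658203125), (124.62313842773438, 169.86572265625), 57.28750228881836) [[445.5944   149.9987  ]
 [588.5182    58.199203]
 [655.86755  163.05623 ]
 [512.9437   254.85573 ]] 3.4250042052071876
stop [619.35896676   1.17226719  30.98455423] [632.42601713  14.62486974  37.89728913] [602.19107513 -13.90370317  15.27425426]
```

```bash
cat >> h.py <<'E'
def tq(th):
    "tool straight down, closing line at world yaw th"
    c,s=np.cos(th),np.sin(th); q=R.from_matrix(np.array([[-s,c,0],[c,s,0],[0,0,-1]])).as_quat()
    return [q[3],q[0],q[1],q[2]]
def wrist(name):
    s=bot.read_state(); c=bot.read_camera('wrist'); cv2.imwrite(f'pics/{name}.png',c['image'])
    f=240/np.tan(np.radians(c['fovy'])/2); v,u=np.mgrid[:480,:640]; x,y=u-c['cx'],v-c['cy']; r=np.hypot(x,y)+1e-9
    a=r/f; k=np.tan(np.minimum(a,1.4))/r; d=c['depth']; P=np.stack([x*k*d,y*k*d,d],-1)
    M=np.array(c['mount']); T=P@M[:3,:3].T+M[:3,3]; W=T@rot(s['tool_rot']).T+np.array(s['ee_pos']); W[(d<=0)|(a>1.2)]=np.nan
    return c,W
def near(W,c,rad):
    "keep points within rad of xy c"
    m=np.hypot(W[...,0]-c[0],W[...,1]-c[1])<rad; return W[m][None]
E
python3 - <<'E'
from h import *
for p,th in [((453,-173,30),1.5),((453,-173,30),-1.64),((488,169,60),1.5),((488,169,60),-1.64),((621,126,34),1.015),((522,103,134),-.556)]:
    q=bot.ik(p,tq(th)); print(p,th,None if q is None else np.round(q,2))
bot.move_to([480,-176,230],tq(1.5))
c,W=wrist('w1'); np.save('w1.npy',W); print(c['mount'],c['fovy'])
P=near(W,(525,-179),110); print('ball',dish(P,(0,0,P.shape[1],1),0)); print(bot.read_state()['clock'])
E
```

```text
(453, -173, 30) 1.5 [-0.44  0.47  1.88 -0.    0.79 -1.94]
(453, -173, 30) -1.64 [-0.44  0.47  1.88 -0.    0.79  1.2 ]
(488, 169, 60) 1.5 [ 0.26  0.47  1.78 -0.    0.89 -1.24]
(488, 169, 60) -1.64 [ 0.26  0.47  1.78 -0.    0.89  1.9 ]
(621, 126, 34) 1.015 [ 0.14  0.72  1.43 -0.    0.99 -0.87]
(522, 103, 134) -0.556 [ 0.13  0.39  1.69 -0.    1.06  0.68]
[[ 5.10644012e-04 -9.45561181e-01 -3.25443993e-01  8.32368100e+01]
 [ 9.99999121e-01  8.81067474e-04 -9.90829897e-04  8.84558035e-01]
 [ 1.22362840e-03 -3.25443201e-01  9.45560800e-01 -1.23535477e+02]
 [ 0.00000000e+00  0.00000000e+00  0.00000000e+00  1.00000000e+00]] 65.70646984690485
ball (array([ 526.60728403, -177.63383958]), np.float64(50.63763488939639), np.float64(3.089556788027234), 1658, 541, array([-76.86540933,   4.00337211]), array([ -0.81559961, 272.5895652 , 313.18649129]))
1.775
```

View pics/w1.png

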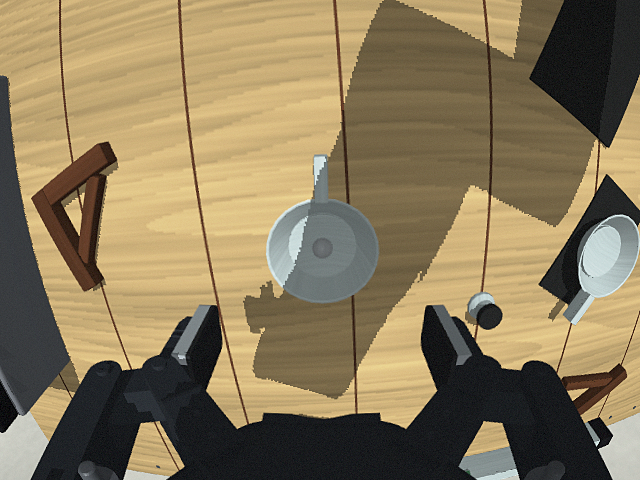

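The wrist view shows the ball dish centred at (322,250), its handle at (320,170), the ball at (322,248), and the door stop at (485,310). The dish fit agrees with the scene camera.

```bash
cat >> h.py <<'E'
def handle(W,c,a,z0,r0=58,r1=100):
    "grip point (72 mm out) and yaw from the bar's top surface"
    e=np.array([np.cos(a),np.sin(a)]); n=np.array([-e[1],e[0]])
    P=W.reshape(-1,3); P=P[np.isfinite(P).all(1)]; d=P[:,:2]-c; x,y=d@e,d@n
    k=(P[:,2]>z0+36)&(P[:,2]<z0+45)&(x>r0)&(x<r1)&(abs(y)<18); x,y=x[k],y[k]
    b=np.arange(np.ceil(x.min()),x.max()-3,3); mid=np.array([[t+1.5,(y[(x>=t)&(x<t+3)].max()+y[(x>=t)&(x<t+3)].min())/2] for t in b if ((x>=t)&(x<t+3)).sum()>4])
    s,o=np.polyfit(mid[:,0],mid[:,1],1)
    print('handle: n',k.sum(),'slope',s,'offs72',s*72+o,'x',x.min(),x.max(),'ywidth',np.ptp(y),'z',np.median(P[k,2]))
    return c+72*e+(s*72+o)*n, a+np.arctan(s)
E
python3 - <<'E'
from h import *
W=np.load('w1.npy'); c=np.array([526.6,-177.6]); print(handle(W,c,3.09,0))
S=dict(np.load('scene.npz')); V=cloud(S); print(handle(V,c,3.09,0))
P=near(W,(560,164),110); 
try: print('mat from w1',dish(P,(0,0,P.shape[1],1),4))
except Exception as e: print(e)
E
```

```text
handle: n 530 slope -0.011769247645412947 offs72 -0.008763799948098838 x 58.05970726110314 91.17369893427615 ywidth 11.675774066045358 z 39.85178451818105
(array([ 454.69625556, -173.87822454]), np.float64(3.0782312957159546))
handle: n 41 slope 0.12946540585425212 offs72 0.0557365619056025 x 58.23423965768109 91.71841575473172 ywidth 13.146607252083541 z 38.88773282142631
(array([ 454.69292929, -173.94263907]), np.float64(3.2187492585133257))
mat from w1 (array([559.37774233, 162.8466636 ]), np.float64(51.178334939080514), np.float64(-0.6112056912980945), 667, 381, array([ 61.85896057, -43.34550361]), array([-1.43820994,  2.61537155, 38.54541302]))
```

```bash
python3 - <<'E'
from h import *
bot.move_to([520,170,230],tq(1.5))
C,W=wrist('w2'); np.save('w2.npy',W)
P=near(W,(560,164),110); d=dish(P,(0,0,P.shape[1],1),4); print('mat',d); print(handle(W,d[0],d[2],4))
m=(C['image'].max(2)<45)&(np.hypot(W[...,0]-560,W[...,1]-163)<110)&(W[...,2]<9)&(W[...,2]>1.5)
p=W[m]; r=cv2.minAreaRect(p[:,:2].astype(np.float32)); print(r)
# now ball dish
g=np.array([454.7,-173.9]); th=3.08-np.pi/2
bot.move_to([*g,120],tq(th)); bot.move_gripper(45)
bot.servo_line([*g,31],speed=80)
s=bot.read_state(); print(s['ee_pos'],s['ft_force'],s['clock'])
C,W=wrist('w3'); np.save('w3.npy',W)
E
```

```text
mat (array([559.52552456, 164.20590076]), np.float64(50.613357564072956), np.float64(-0.5900973405405794), 1663, 408, array([ 62.91683105, -42.13518995]), array([ -0.64375827, 271.82939882, 313.21226316]))
handle: n 377 slope -0.0017367767335372763 offs72 0.9240523476091138 x 58.0876957155151 92.03611157810792 ywidth 12.466015949087303 z 43.82089803008574
(array([619.86353535, 124.90986627]), np.float64(-0.5918341155278525))
((559.8938598632812, 163.96817016601562), (99.0777587890625, 159.75973510742188), 57.119239807128906)
[ 454.95617995 -174.01519511   31.43745626] [ 0.67312686 -0.32995687 -0.17269263] 6.2417
```

View pics/w3.png

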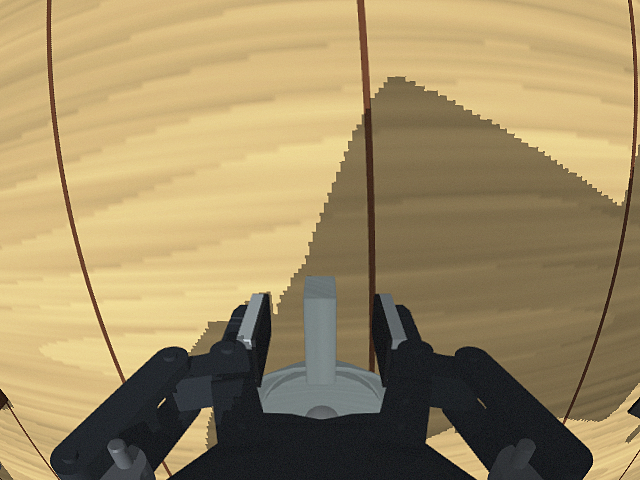

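View pics/w2.png

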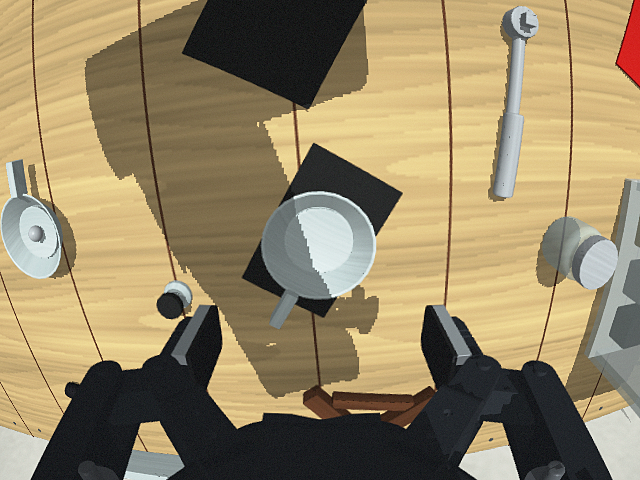

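The handle is centred between the pads: bar at (320,330), pads at (262,340) and (378,340). In w2 the mat dish is at (320,245) with its handle at (283,310), in the middle of the small mat and square with it.

```bash
python3 - <<'E'
from h import *
bot.move_gripper(0,50)
s=bot.read_state(); print(s['grip_width'],s['grip_force'],s['ee_pos'],s['ft_force'])
g=np.array(s['ee_pos']); bot.servo_line([g[0],g[1],g[2]+15],speed=30); bot.servo_line([g[0],g[1],g[2]+90],speed=60)
bot.dwell(.3); s=bot.read_state(); print(s['ee_pos'],s['ft_force'],s['moment'],s['clock'])
C=bot.read_camera('scene'); np.savez('s2.npz',**C); W=cloud(C); z0=s['ee_pos'][2]-31
P=near(W,(526.6,-177.6),75); P=P[P[...,2]>z0-8][None]; print(dish(P,(0,0,P.shape[1],1),z0))
Q=P[0]; r=np.hypot(*(Q[:,:2]-[526.6,-177.6]).T); Q=Q[(r>47)&(r<56)&(abs(Q[:,2]-z0-30)<8)]
for k in range(8):
    t=np.arctan2(Q[:,1]+177.6,Q[:,0]-526.6); m=abs(np.angle(np.exp(1j*(t-k*np.pi/4))))<.4
    if m.sum()>3: print(k*45,np.percentile(Q[m,2],95)-z0,m.sum())
im=C['image']; cv2.imwrite('pics/s2.png',cv2.resize(im[120:280,160:400],None,fx=3,fy=3))
E
```

```text
10.968757456306717 50.98317503929138 [ 454.78624122 -173.93295081   31.2180001 ] [-0.88527953  1.74696223  4.12460469]
[ 454.74967022 -173.92309084  121.10475208] [-0.08747817  0.75930412 -1.73408921] [-0.00372165  0.10072434 -0.02243041] 9.0417
(array([ 527.02950376, -178.11261135]), np.float64(51.160945027896595), np.float64(3.0253772764730944), 136, 80, array([-64.88754885,   7.57506468]), array([ 98.77473905, 254.10507495, 383.79144735]))
0 31.946323875044556 22
45 29.53689261256264 21
90 30.31247419677905 18
135 30.598520850779693 31
180 35.02935007248436 50
225 30.717029702084574 50
270 30.10341025950025 45
315 30.00568209835879 21
```

View pics/s2.png

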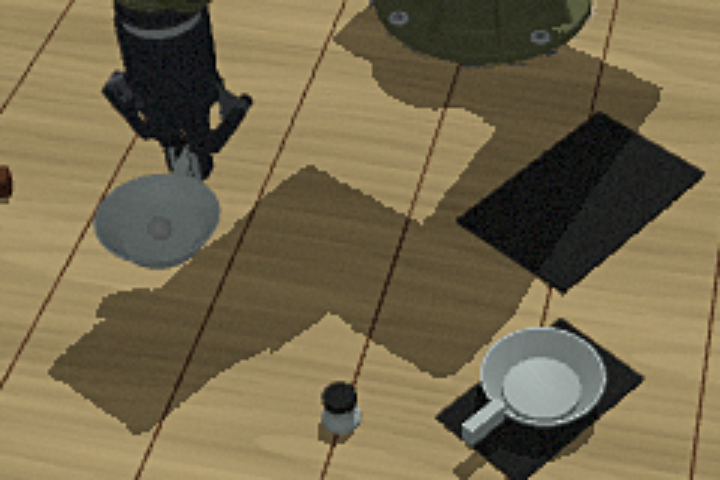

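Lifted level, with the ball in the middle of the dish (crop (159,228)). The mat dish is undisturbed at crop (545,378).

```bash
python3 - <<'E'
from h import *
t=[487.6,168.1]
bot.servo_line([*t,121],speed=110)
bot.dwell(.2); s=bot.read_state(); print(s['ee_pos'],s['ft_force'])
C=bot.read_camera('scene'); W=cloud(C); z0=s['ee_pos'][2]-31
P=near(W,(559.7,164.1),75); P=P[P[...,2]>z0-8][None]; d=dish(P,(0,0,P.shape[1],1),z0); print(d[:3])
bot.servo_line([*t,60],speed=50)
hit=bot.servo_line([*t,46.2],speed=12,until_force=5)
s=bot.read_state(); print(hit,s['ee_pos'],s['ft_force'],s['moment'],s['clock'])
C=bot.read_camera('scene'); np.savez('s3.npz',**C); cv2.imwrite('pics/s3.png',cv2.resize(C['image'][170:310,250:430],None,fx=4,fy=4))
E
```

```text
[487.6400673  168.01276173 121.02766907] [ 0.1596262   0.50617835 -2.61717174]
(array([560.11372998, 163.53271139]), np.float64(51.00252395962954), np.float64(3.0704091751597247))
True [487.46475414 168.14448132  46.98299442] [-1.46266158  0.18184841  5.39285338] [-0.00193449  0.05311487 -0.01167921] 14.9833
```

View pics/s3.png

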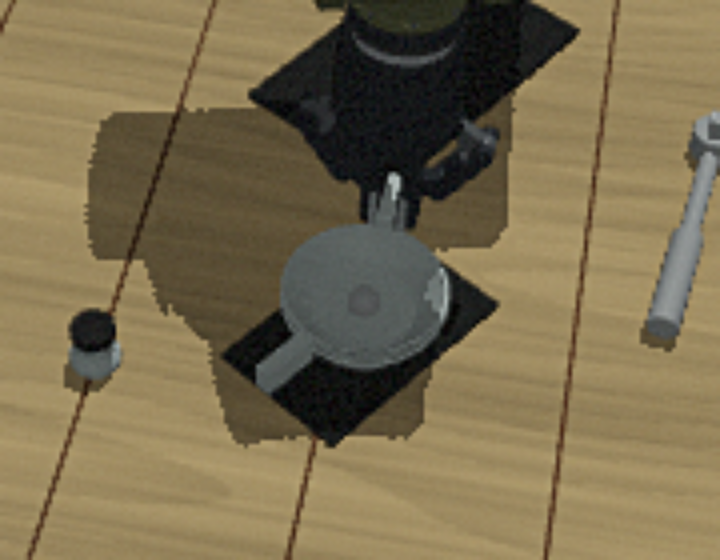

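The stack looks home: TCP stopped at 47.0 against an expected 47.2, the ball is at crop (363,302), and the handles point well apart. Releasing.

```bash
python3 - <<'E'
from h import *
bot.move_gripper(40); bot.dwell(.3)
p=bot.read_state()['ee_pos']; bot.servo_line([p[0],p[1],150],speed=80)
bot.move_to([540,150,250],tq(1.0))
C,W=wrist('w4'); np.save('w4.npy',W)
P=near(W,(560,164),110); P=P[np.isfinite(P).all(2)&(P[...,2]<80)][None]
A=P[P[...,2]>36][None]; print('upper',dish(A,(0,0,A.shape[1],1),16)[:6])
h=handle(P,np.array([559.5,164.2]),-.585,4); print(h)
k=handle(P,np.array([559.5,164.2]),3.075,16); print(k)
q=W[np.isfinite(W).all(2)&(W[...,2]>15)&(W[...,2]<35)]; r=np.hypot(q[:,0]-h[0][0],q[:,1]-h[0][1]); d=np.hypot(q[:,0]-559.5,q[:,1]-164.2)
q=q[d>98]; print('nearest bystander',np.sort(np.hypot(*(q[:,:2]-h[0]).T))[:3], q[np.argmin(np.hypot(*(q[:,:2]-h[0]).T))])
print(bot.read_state()['clock'])
E
```

```text
upper (array([559.69262559, 164.33161612]), np.float64(50.67542709789798), np.float64(-2.633129151534547), 1823, 905, array([-22.95210835, -12.79220164]))
handle: n 366 slope 0.031997357086589545 offs72 0.36393777957231355 x 58.082169744442595 92.60582721612288 ywidth 12.063868375160887 z 43.900242579674625
(array([619.7282364, 124.7450638]), np.float64(-0.5530135561707435))
handle: n 562 slope 0.006431137471247793 offs72 0.27464867668195236 x 58.018340460726584 92.11967143214243 ywidth 12.670609510524514 z 55.68967378760108
(array([487.64130988, 168.71708819]), np.float64(3.0814310488105088))
nearest bystander [128.8836464  129.769419   129.92942571] [602.35143786  -2.96179265  27.03590488]
17.75
```

View pics/w4.png

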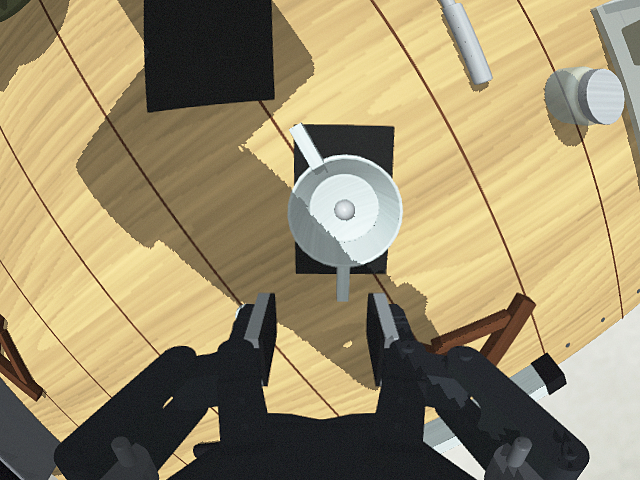

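Nested home: the upper handle's top is at 55.7 mm (16+40), the ball is centred at (344,210), and the mat dish handle is at (343,283).

```bash
python3 - <<'E'
from h import *
a=-.574; e=np.array([np.cos(a),np.sin(a)]); g=np.array([619.8,124.9])+1.5*e; th=a+np.pi/2
bot.move_to([*g,130],tq(th)); bot.servo_line([*g,35],speed=80)
bot.move_gripper(0,100)
s=bot.read_state(); print(s['grip_width'],s['grip_force'],s['ee_pos'],s['ft_force'])
g=np.array(s['ee_pos']); bot.servo_line([g[0],g[1],g[2]+15],speed=25); bot.servo_line([g[0],g[1],g[2]+102],speed=60)
bot.dwell(.4); s=bot.read_state(); print(s['ee_pos'],s['ft_force'],s['clock'],s['grip_force'])
C=bot.read_camera('scene'); np.savez('s4.npz',**C); cv2.imwrite('pics/s4.png',cv2.resize(C['image'][150:310,230:430],None,fx=3.5,fy=3.5))
W=cloud(C); z0=s['ee_pos'][2]-31+12
Q=near(W,(559.7,164.2),75)[0]; Q=Q[Q[:,2]>z0-10]; print(dish(Q[None],(0,0,len(Q),1),z0)[:3])
t=np.arctan2(Q[:,1]-164.2,Q[:,0]-559.7); r=np.hypot(*(Q[:,:2]-[559.7,164.2]).T)
for k in range(8):
    m=(abs(np.angle(np.exp(1j*(t-k*np.pi/4))))<.4)&(r>47)&(r<56)&(abs(Q[:,2]-z0-30)<8)
    if m.sum()>3: print(k*45,np.percentile(Q[m,2],90)-z0,m.sum())
E
```

```text
10.378950842549246 97.50090479850769 [621.19935374 124.0630754   35.45231801] [-0.38825621  0.054696    4.2322955 ]
[621.17905308 124.08049414 137.41707736] [-0.12101043 -0.16425773 -2.77972287] 22.8667 97.44604468345642
(array([559.82599166, 162.92066839]), np.float64(51.99644872717174), np.float64(3.115336725151468))
0 30.412653310722902 11
45 30.550842872253213 20
90 29.63238510789023 32
135 28.68233541232084 45
180 34.222773516870376 57
```

View pics/s4.png

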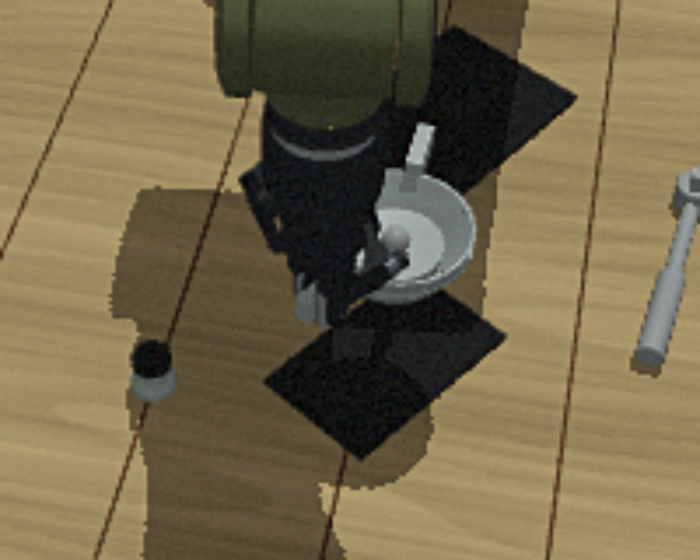

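The stack is lifted, level within about 1°, with the ball in the middle at crop (397,240). Now the quarter turn.

```bash
python3 - <<'E'
from h import *
a=-.574; E=lambda x:np.array([np.cos(x),np.sin(x)]); p=np.array(bot.read_state()['ee_pos']); c=p[:2]-73.5*E(a)
b=a-np.pi/2; bot.servo_line([*(c+73.5*E(b)),p[2]],attitude=tq(b+np.pi/2),speed=25)
bot.dwell(1); s=bot.read_state(); print(s['ee_pos'],s['ft_force'],s['clock'],s['grip_force'],rot(s['tool_rot'])[:,1],E(b+np.pi/2))
C=bot.read_camera('scene'); np.savez('s5.npz',**C); cv2.imwrite('pics/s5.png',cv2.resize(C['image'][150:310,230:430],None,fx=3.5,fy=3.5))
W=cloud(C); z0=s['ee_pos'][2]-31+12
Q=near(W,c,75)[0]; Q=Q[Q[:,2]>z0-10]; print(c,dish(Q[None],(0,0,len(Q),1),z0)[:3])
t=np.arctan2(Q[:,1]-c[1],Q[:,0]-c[0]); r=np.hypot(*(Q[:,:2]-c).T)
for k in range(8):
    m=(abs(np.angle(np.exp(1j*(t-k*np.pi/4))))<.4)&(r>47)&(r<56)&(abs(Q[:,2]-z0-30)<8)
    if m.sum()>3: print(k*45,np.percentile(Q[m,2],90)-z0,m.sum())
E
```

```text
[519.57257301 102.2611785  137.44899889] [-0.37697253  0.43734285 -2.52622151] 28.225 97.4902331829071 [ 8.39731487e-01 -5.43001870e-01 -7.70935296e-06] [ 0.83973572 -0.54299533]
[559.48468135 163.98245806] (array([560.30579249, 164.36987412]), np.float64(51.46086792963424), np.float64(-2.6042082027781985))
0 29.81614222798717 20
45 29.067614332922204 19
90 35.619834412495834 38
135 29.71488452893138 49
180 29.503532697215547 47
225 29.20987820772305 46
270 29.530916848937835 31
315 29.791547340821893 23
```

View pics/s5.png

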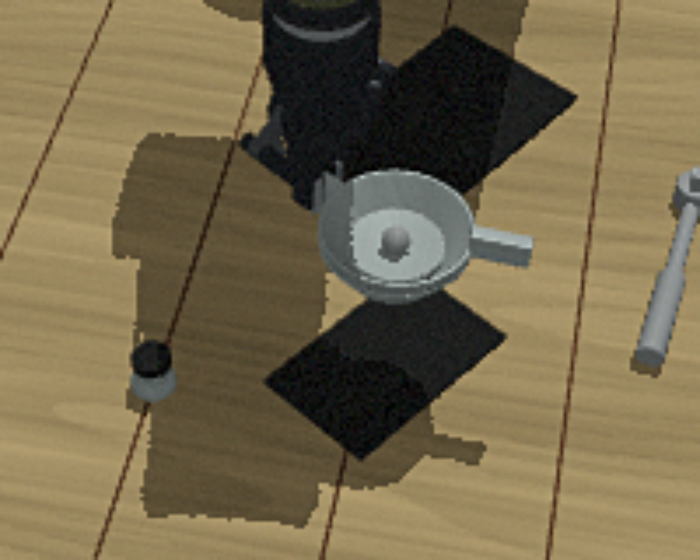

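The stack is level and nested, the ball is centred at crop (396,242), and the held handle is square across the mat. Handing in.

```bash
python3 -c "
from rig import bot
print(bot.finish_job())"
```

```text
the job is handed in; nothing more can be done
None
```

I nested the ball dish in the mat dish, lifted the stack about 10 cm, gave it a quarter turn and handed it in at about 28 s. At the last look it was held level, still and square across the mat with the ball centred; no verdict came back.

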